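Sort the moulds and the brush into their trays

ROBOT

A 6-joint arm with a two-finger parallel gripper is mounted at the origin on a cart in front of the work surface, level with it; the furniture and walls round the work are solid. World frame = base frame: x ahead of the robot, y to its left, z up, the work surface at z = 0. Lengths are in m, angles in degrees, forces in N, time in s.
With the tool pointing down it reaches from about 0.375 to 0.9 m from the base axis. Payload 3.1 kg.
Tool frame: the origin (TCP) lies at the very end of the fingers, on their centre line; the grasp point (between the pads) lies bot.grip_point_offset behind it (bot.grip_point_offset is the distance from the TCP to the grasp point, in m); z points along the fingers, y is the line along which they close (so a half turn about z gives the same grasp; the last joint's range is limited). The gripper opens to 87 mm and grips with 3 to 60 N. Pads are 19 mm wide; open, the fingers measure 117 mm over their backs; the gripper's body (75 mm by 190 mm) begins 51 mm behind the grasp point.
Start: joints at [65.804, 30.224, 82.088, -0, 67.689, -10.227], TCP at [0.151, 0.607, 0.223] pointing down, gripper open.
Joint ranges: [-176.69, 176.69], [-43.24, 126.21], [12.49, 139.97], [-82, 262], [0, 151.66], [-163.58, 163.58]. Speed limits (degrees/s): [159.86, 159.86, 180, 180, 180, 180].

INTERFACE

Orientations are given as a 3x3 rotation matrix whose columns are the frame's x, y, z axes.
In Python, from rig import bot, viewer, ticket gives the robot as it stands.
- The arm moves only by the tool servo_tool, never from a script. Its argument "targets" is a list of rows, each an object with "offset": the shift along the tool's x, y, z in m, a list of three; "dr": the turn, a rotation vector about the tool's x, y, z in degrees, a list of three. In form: [{"offset": [x, y, z], "dr": [ax, ay, az]}, ...]. A call has 1 to 20 rows; each row is the pose to reach, as a shift and turn from the pose commanded when the call began, along the tool's axes at that moment; what a row does not reach only later rows make up. A row lasts 1/12 s, in which the tool goes at most 41.7 mm and 7.16 degrees, less where a joint would pass 70% of its speed; a pose out of reach is approached as far as the arm can. A call with a gripper value outside its range is refused whole. "gripper" is the gripper command: -1 is fully open, 1 is shut, values between are in proportion, set as the call begins (left out, the last holds). The fingers move at their own pace and stop on an object; the grip force is fixed at half the most. Time passes only in rows, so rows that repeat a pose let the fingers close. It gives the time, the measured TCP pose, the force, the opening and the grip force at its end, in the units of the state.
- bot.read_state(): the state, without advancing time (a new reading comes with each control period).
- viewer.capture(name): name is "scene" or "side" or "wrist"; returns a dict with "color" (420x560x3 uint8, red, green, blue), "camera_matrix" (3x3 intrinsics, pixels), "R" (3x3) and "t" (3): a world point X has camera coordinates R X + t. Camera axes: x right, y down, z forward; pixel columns grow to the right and rows downward; lengths in m; the calibration is good to about 2 mm. A picture is of the moment at which its call begins. There is no depth.
- ticket.hand_in(): hands the job in; it is judged then, once.
The state is a dict: "time_s": time; "joint_positions": joint angles; "qvel": joint speeds; "tau": joint torques, N m; "position": TCP position; "tcp_rot": TCP orientation; "force": force on the tool from outside, world axes, zero at the start; "moment": the same for the moment, N m; "opening": opening from 0.0 (shut) to 1.0 (fully open); "grasp_force": force on a finger pad.
Only numpy, scipy, OpenCV 4.12 (cv2) and the standard library are available. Lean on these libraries where they do the work, as an engineer would, in place of code of your own. Each camera call takes 0.05 s, during which the arm holds its last target. There are 200 camera calls.

TASK

Sort what lies along the front of the bench: put the two smaller pink moulds into the tray with the two small bays and the two larger ones into the tray with the two large bays, one mould to a bay, each lying flat on the bay's floor inside its rim, and lay the brush flat inside the undivided tray. Leave everything else, and the round talc pot above all, where it is.

Things in the scene. Friction and masses are not known exactly. Their poses are not given: they have to be found in the camera images.
- small_mould_1_center (a point): closed pink rubber mould, a rounded block 63 x 44 x 23 mm (long x short x high), one of the smaller two; the point is its centre, half-way up. Its x axis runs along the long side, y along the short side, z up. Lies flat on the bench at the start; take it across the short side
- small_mould_2_center (a point): closed pink rubber mould, a rounded block 63 x 47 x 23 mm (long x short x high), one of the smaller two; the point is its centre, half-way up. Its x axis runs along the long side, y along the short side, z up. Lies flat on the bench at the start; take it across the short side
- large_mould_1_center (a point): closed pink rubber mould, a rounded block 82 x 58 x 25 mm (long x short x high), one of the larger two; the point is its centre, half-way up. Its x axis runs along the long side, y along the short side, z up. Lies flat on the bench at the start; take it across the short side
- large_mould_2_center (a point): closed pink rubber mould, a rounded block 82 x 55 x 28 mm (long x short x high), one of the larger two; the point is its centre, half-way up. Its x axis runs along the long side, y along the short side, z up. Lies flat on the bench at the start; take it across the short side
- talc_brush_center (a point): flat brush, 130 mm long (x), lying flat: dark wooden handle (round, 20 mm thick, to -x), steel ferrule 40 mm long, 42 mm wide (y), 20 mm high, and grey bristles (to +x). The point is at the middle of the length and half-way up, 10 mm above the underside; z is up. The ferrule's centre lies 15 mm from it along +x: take the brush there, across the 42 mm
- small_tray: shallow brown wooden tray with two small bays end to end, parted by a divider, fixed to the bench, 170 x 70 mm over all (long x wide), rim 10 mm above the bench; walls and divider 4 mm thick; inner floor 4 mm above the bench. Origin: centre of the tray at the level of the bench top. x runs along its length, y across, z up. Each bay is 79 mm (x) by 62 mm (y) inside; the bay centres lie at x = +41.5 and -41.5 mm, y = 0. Its place is one of three along the back
- large_tray: shallow brown wooden tray with two large bays end to end, parted by a divider, fixed to the bench, 212 x 84 mm over all (long x wide), rim 10 mm above the bench; walls and divider 4 mm thick; inner floor 4 mm above the bench. Origin: centre of the tray at the level of the bench top. x runs along its length, y across, z up. Each bay is 100 mm (x) by 76 mm (y) inside; the bay centres lie at x = +52 and -52 mm, y = 0. Its place is one of three along the back
- tool_tray: shallow brown wooden tray with no divider, fixed to the bench, 160 x 84 mm over all (long x wide), rim 10 mm above the bench; walls and divider 4 mm thick; inner floor 4 mm above the bench. Origin: centre of the tray at the level of the bench top. x runs along its length, y across, z up. The inside is 152 mm (x) by 76 mm (y), centred on the origin. Its place is one of three along the back
- talc_pot: open round whitish plastic pot, 71 mm across, 45 mm high, loose, standing among the moulds; not to be moved. Origin: centre of its underside, z up
Not all that is in view belongs to the job. What is shaped like the part that bears large_mould_2_center but blue is not meant.

How it is judged:
By the outcome, as a careful person would: the job done as asked, in the order asked, and still so for the second after the job is handed in, with the robot touching nothing.
It also fails if it takes over 112 s, if anything falls off the work surface, if the arm or the gripper's body presses on something with over 40 N, if the wrist force passes 120 N, or if a joint passes its speed limit or range.

## Working session

There is one attempt and no reset: what is moved stays moved. The work goes in short steps, Python scripts to look and compute and a tool call to move; the robot and the scene stay as the last step left them, time stands still between calls to the robot, and variables do not carry over. Pictures are saved under pics/ and viewed, at most 14 in all, crops included, and the job is handed in when it is done.

Besides the shell and the picture viewer there is one more tool, called after "Request:" as a command line: name --argument value ..., lists and objects as JSON in quotes. servo_tool: Moves the arm, as the interface text tells. Its arguments: {"type":"object","properties":{"targets":{"type":"array"},"gripper":{"type":"number"}},"required":["targets"]}

```bash
mkdir -p pics; ls; python3 - <<'E'
from rig import bot, viewer
import cv2,numpy as np
np.set_printoptions(precision=4,suppress=True)
s=bot.read_state();print(s['time_s'],s['position'],s['tcp_rot'],bot.grip_point_offset,s['opening'])
for n in('scene','side'):
    c=viewer.capture(n);cv2.imwrite(f'pics/{n}0.png',c['color'][:,:,::-1]);np.savez(f'pics/{n}0.npz',**c)
    print(n,c['camera_matrix'],c['R'],c['t'])
E
```

```text
pics
0.0 [0.1505 0.6058 0.2216] [[-0.9704  0.2414 -0.0009]
 [ 0.2414  0.9704 -0.002 ]
 [ 0.0004 -0.0021 -1.    ]] 0.0187 1.0016111744712888
scene [[380.3671   0.     277.0072]
 [  0.     380.3671 206.932 ]
 [  0.       0.       1.    ]] [[ 0.5202 -0.854  -0.004 ]
 [-0.6149 -0.3713 -0.6957]
 [ 0.5927  0.3644 -0.7183]] [-0.3382  0.3815  0.8131]
side [[502.0572   0.     276.2061]
 [  0.     502.0572 207.1328]
 [  0.       0.       1.    ]] [[ 0.9435 -0.3314 -0.002 ]
 [-0.2121 -0.5994 -0.7719]
 [ 0.2546  0.7287 -0.6358]] [-0.5367  0.1298  1.455 ]
```

View pics/scene0.png

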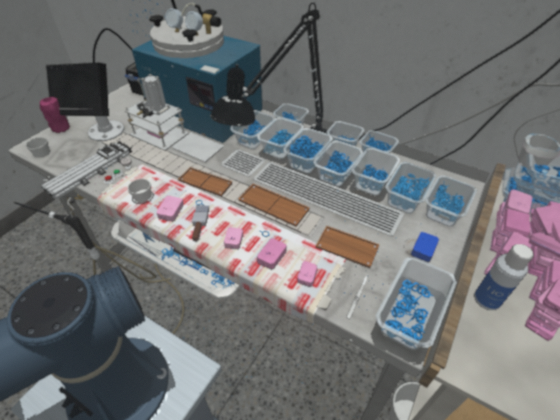

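View pics/side0.png

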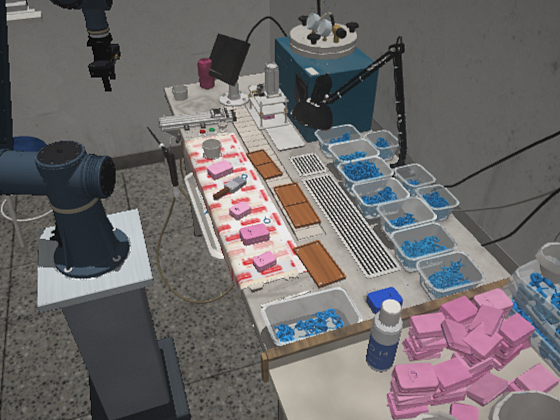

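The scene view shows pink moulds at (170,208), (234,238), (271,252) and (309,271), the brush at about (200,220) and the pot at (140,188). The trays are at (205,181), (274,204) and (347,246). The side view agrees, and the blue block is the decoy.

```bash
cat > h.py <<'E'
import cv2,numpy as np
np.set_printoptions(precision=4,suppress=True)
def cast(c,uv,z):
    uv=np.atleast_2d(uv).astype(float);d=np.c_[uv,np.ones(len(uv))]@np.linalg.inv(c['camera_matrix']).T@c['R']
    o=-c['R'].T@c['t'];return (o+d*((z-o[2])/d[:,2])[:,None])[:,:2]
def proj(c,X):
    p=(c['R']@np.asarray(X)+c['t'])@c['camera_matrix'].T;return p[:2]/p[2]
def blobs(c,mask,z,amin=60,up=4):
    """contours on plane z -> (centre, rect sizes mm, long-axis angle deg)"""
    m=cv2.resize(mask.astype(np.float32)*1.0,None,fx=1,fy=1)>.5
    out=[]
    for k in cv2.findContours(m.astype(np.uint8),cv2.RETR_EXTERNAL,cv2.CHAIN_APPROX_NONE)[0]:
        if cv2.contourArea(k)<amin: continue
        P=cast(c,k[:,0],z)*1000
        (x,y),(w,h),a=cv2.minAreaRect(P.astype(np.float32))
        if w<h:w,h,a=h,w,a+90
        out.append((np.array([x,y]),w,h,(a+90)%180-90,k[:,0].mean(0)))
    return out
def masks(img):
    H=cv2.cvtColor(img,cv2.COLOR_RGB2HSV).astype(int);h,s,v=H[...,0],H[...,1],H[...,2]
    return dict(pink=(h>145)&(h<173)&(s>50)&(v>110),brown=(h>4)&(h<18)&(s>90)&(v>50)&(v<190))
E
python3 - <<'E'
from h import *
for n in('scene','side'):
    c=dict(np.load(f'pics/{n}0.npz'));M=masks(c['color'])
    for k,z in(('pink',.013),('brown',.010)):
        for b in blobs(c,M[k],z):
            if b[0][0]<900 and abs(b[0][1])<900: print(n,k,b[0].round(),round(b[1]),round(b[2]),round(b[3]),b[4].round())
    print('pot',cast(c,[(140,186)] if n=='scene' else [(211,149)],.03))
    print('cam',-c['R'].T@c['t'])
E
```

```text
scene pink [ 454. -212.] 70 43 12 [307. 273.]
scene pink [462. -98.] 95 60 1 [272. 253.]
scene pink [453.  25.] 74 47 30 [233. 237.]
scene pink [445. 262.] 93 66 17 [170. 208.]
scene pink [ 823. -686.] 503 172 4 [531. 256.]
scene brown [ 593. -263.] 156 83 -85 [349. 246.]
scene brown [627.   0.] 208 83 90 [274. 205.]
scene brown [600. 247.] 164 66 -85 [207. 182.]
pot [[0.4581 0.3914]]
cam [-0.0713 -0.4435  0.8482]
side pink [ 792. -653.] 449 292 0 [465. 364.]
side pink [ 459. -212.] 68 56 13 [264. 261.]
side pink [467. -96.] 85 77 1 [254. 234.]
side pink [457.  26.] 72 61 23 [240. 210.]
side pink [453. 263.] 90 81 18 [220. 169.]
side brown [ 481. -503.] 94 25 0 [311. 339.]
side brown [ 600. -266.] 165 87 -85 [319. 263.]
side brown [635.  -1.] 220 86 90 [296. 205.]
side brown [608. 248.] 178 73 -85 [264. 164.]
pot [[0.4485 0.3708]]
cam [ 0.1635 -1.1603  1.0242]
```

```bash
cat >> h.py <<'E'
from scipy.spatial.transform import Rotation as Ro
def go(pts):
    """pts: [(x,y,z,yaw of closing axis)] -> offsets/turns in current tool axes"""
    from rig import bot
    s=bot.read_state();p0=np.array(s['position']);R0=np.array(s['tcp_rot'])
    print('t',round(s['time_s'],2),'p',p0,'yaw',np.degrees(np.arctan2(R0[1,1],R0[0,1])).round(1),'open',round(s['opening'],3),'grip',np.round(s['grasp_force'],1))
    for x,y,z,w in pts:
        w=np.radians(w);ya=np.array([np.cos(w),np.sin(w),0]);za=np.array([0,0,-1.]);xa=np.cross(ya,za)
        R=np.c_[xa,ya,za]
        print((x,y,z),'off',(R0.T@(np.array([x,y,z])-p0)).round(3),'dr',np.degrees(Ro.from_matrix(R0.T@R).as_rotvec()).round(1))
E
python3 -c "
from h import *
go([(.44,.05,.24,117)])"
```

```text
t 0.1 p [0.1506 0.6059 0.2216] yaw 76.0 open 0.997 grip 0.0
(0.44, 0.05, 0.24) off [-0.415 -0.47  -0.018] dr [ -0.1  -0.1 -41. ]
```

Request:
servo_tool --targets '[{"offset": [-0.415, -0.47, -0.018], "dr": [0, 0, -41]}, {"offset": [-0.415, -0.47, -0.018], "dr": [0, 0, -41]}, {"offset": [-0.415, -0.47, -0.018], "dr": [0, 0, -41]}, {"offset": [-0.415, -0.47, -0.018], "dr": [0, 0, -41]}, {"offset": [-0.415, -0.47, -0.018], "dr": [0, 0, -41]}, {"offset": [-0.415, -0.47, -0.018], "dr": [0, 0, -41]}, {"offset": [-0.415, -0.47, -0.018], "dr": [0, 0, -41]}, {"offset": [-0.415, -0.47, -0.018], "dr": [0, 0, -41]}, {"offset": [-0.415, -0.47, -0.018], "dr": [0, 0, -41]}, {"offset": [-0.415, -0.47, -0.018], "dr": [0, 0, -41]}, {"offset": [-0.415, -0.47, -0.018], "dr": [0, 0, -41]}, {"offset": [-0.415, -0.47, -0.018], "dr": [0, 0, -41]}, {"offset": [-0.415, -0.47, -0.018], "dr": [0, 0, -41]}, {"offset": [-0.415, -0.47, -0.018], "dr": [0, 0, -41]}, {"offset": [-0.415, -0.47, -0.018], "dr": [0, 0, -41]}, {"offset": [-0.415, -0.47, -0.018], "dr": [0, 0, -41]}, {"offset": [-0.415, -0.47, -0.018], "dr": [0, 0, -41]}, {"offset": [-0.415, -0.47, -0.018], "dr": [0, 0, -41]}, {"offset": [-0.415, -0.47, -0.018], "dr": [0, 0, -41]}]'

```text
time_s: 1.68
position: [0.4389, 0.0509, 0.2401]
tcp_rot: [[-0.891, -0.455, -0.002], [-0.455, 0.891, 0.001], [0.001, 0.002, -1.0]]
force: [0.3, 0.5, 0.2]
opening: 0.997
grasp_force: 0.0
```

```bash
cat > look.py <<'E'
import sys;from h import *
from rig import viewer
n=sys.argv[1];c=viewer.capture('wrist');cv2.imwrite(f'pics/{n}.png',c['color'][:,:,::-1]);np.savez(f'pics/{n}.npz',**c)
print('cam',-c['R'].T@c['t']);M=masks(c['color'])
for k,z in(('pink',.02),('brown',.010)):
    for b in blobs(c,M[k],z,800): print(k,b[0].round(1),b[1].round(1),b[2].round(1),b[3].round(1),b[4].round())
E
python3 look.py w1; python3 -c "
from h import *
go([(.44,.05,.24,117)])"
```

```text
cam [0.3716 0.0172 0.4034]
t 1.73 p [0.4389 0.0513 0.2402] yaw 117.1 open 0.998 grip 0.0
(0.44, 0.05, 0.24) off [-0.    -0.002  0.   ] dr [ 0.1 -0.1  0.1]Traceback (most recent call last):
  File "look.py", line 6, in <module>
    for b in blobs(c,M[k],z,800): print(k,b[0].round(1),b[1].round(1),b[2].round(1),b[3].round(1),b[4].round())
                                                        ^^^^^^^^^^
AttributeError: 'float' object has no attribute 'round'
```

View pics/w1.png

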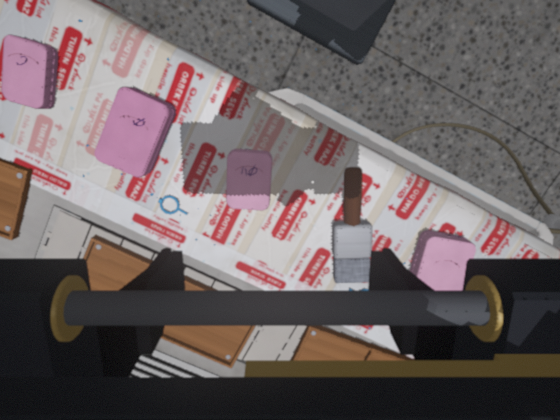

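The wrist view shows all four moulds at about (25,72), (135,132), (249,180) and (445,265). The brush ferrule is at about (352,240), with its handle pointing up to (352,175).

```bash
sed -i 's/b\[\([123]\)\].round(1)/round(b[\1],1)/g' look.py; python3 - <<'E'
from h import *
c=dict(np.load('pics/w1.npz'));img=c['color'];M=masks(img)
H=cv2.cvtColor(img,cv2.COLOR_RGB2HSV)
for uv in((249,190),(228,180),(135,140),(172,110),(448,250),(352,240),(352,190),(25,70)):print(uv,H[uv[1],uv[0]])
for z in(.025,.012):
  for b in blobs(c,cv2.morphologyEx(M['pink'].astype(np.uint8),cv2.MORPH_OPEN,np.ones((5,5))),z,800): print(z,b[0].round(1),round(b[1],1),round(b[2],1),round(b[3],1),b[4].round())
f=cast(c,[(352,240)],.02)[0];hd=cast(c,[(353,175)],.02)[0];print('brush',f,hd,np.degrees(np.arctan2(*(f-hd)[::-1])))
print('width',np.linalg.norm(np.diff(cast(c,[(333,240),(371,240)],.02),axis=0)))
E
```

```text
(249, 190) [163  53 125]
(228, 180) [162  56 122]
(135, 140) [161  70 187]
(172, 110) [161  76 117]
(448, 250) [161  49 196]
(352, 240) [116  11 179]
(352, 190) [ 5 71 65]
(25, 70) [160  61 184]
0.025 [445.2  23.6] 46.3 44.2 23.5 [248. 174.]
0.025 [460.5 -97.2] 80.4 53.8 0.7 [132. 132.]
0.025 [ 453.8 -208.2] 60.3 40.9 13.5 [24. 71.]
0.012 [447.8  23.8] 47.9 45.7 23.5 [248. 174.]
0.012 [ 463.5 -101.2] 83.1 55.7 0.7 [132. 132.]
0.012 [ 456.6 -215.9] 62.4 42.3 13.5 [24. 71.]
brush [0.46   0.1553] [0.3978 0.1203] 29.386705317009202
width 0.04117794934589358
```

```bash
sed -i 's/(s>50)&(v>110)/(s>38)\&(v>95)/' h.py; python3 - <<'E'
from h import *
c=dict(np.load('pics/w1.npz'));M=masks(c['color'])
for b in blobs(c,cv2.morphologyEx(M['pink'].astype(np.uint8),cv2.MORPH_OPEN,np.ones((7,7))),.024,800): print(b[0].round(1),round(b[1],1),round(b[2],1),round(b[3],1),b[4].round())
go([(.447,.024,.05,116),(.447,.024,.009,116)])
E
```

```text
[437.1 253.3] 67.5 64.4 18.5 [443. 260.]
[450.7  26.2] 61.9 45.0 23.5 [248. 179.]
[460.2 -95.4] 82.2 58.9 0.6 [134. 131.]
[ 453.6 -207.2] 61.0 44.7 13.6 [26. 71.]
t 1.73 p [0.4389 0.0513 0.2402] yaw 117.1 open 0.998 grip 0.0
(0.447, 0.024, 0.05) off [ 0.005 -0.028  0.19 ] dr [ 0.1 -0.1  1.1]
(0.447, 0.024, 0.009) off [ 0.005 -0.028  0.231] dr [ 0.1 -0.1  1.1]
```

Request:
servo_tool --targets '[{"offset": [0.001, -0.028, 0.04], "dr": [0, 0, 3.6]}, {"offset": [0.001, -0.028, 0.08], "dr": [0, 0, 3.6]}, {"offset": [0.001, -0.028, 0.12], "dr": [0, 0, 3.6]}, {"offset": [0.001, -0.028, 0.16], "dr": [0, 0, 3.6]}, {"offset": [0.001, -0.028, 0.195], "dr": [0, 0, 3.6]}, {"offset": [0.001, -0.028, 0.215], "dr": [0, 0, 3.6]}, {"offset": [0.001, -0.028, 0.226], "dr": [0, 0, 3.6]}, {"offset": [0.001, -0.028, 0.231], "dr": [0, 0, 3.6]}, {"offset": [0.001, -0.028, 0.231], "dr": [0, 0, 3.6]}]'

```text
time_s: 2.48
position: [0.4509, 0.0261, 0.0087]
tcp_rot: [[-0.917, -0.4, -0.003], [-0.4, 0.917, 0.001], [0.002, 0.002, -1.0]]
force: [-0.3, 0.0, -0.5]
opening: 1.001
grasp_force: 0.0
```

Request:
servo_tool --targets '[{"offset": [0, 0, 0], "dr": [0, 0, 0]}, {"offset": [0, 0, 0], "dr": [0, 0, 0]}, {"offset": [0, 0, 0], "dr": [0, 0, 0]}, {"offset": [0, 0, 0], "dr": [0, 0, 0]}, {"offset": [0, 0, 0], "dr": [0, 0, 0]}, {"offset": [0, 0, 0], "dr": [0, 0, 0]}]' --gripper 1

```text
time_s: 2.98
position: [0.4523, 0.0247, 0.01]
tcp_rot: [[-0.918, -0.398, 0.001], [-0.398, 0.918, -0.0], [-0.001, -0.001, -1.0]]
force: [0.9, -0.3, 0.4]
opening: 0.634
grasp_force: 0.0
```

Request:
servo_tool --targets '[{"offset": [0, 0, 0], "dr": [0, 0, 0]}, {"offset": [0, 0, 0], "dr": [0, 0, 0]}, {"offset": [0, 0, 0], "dr": [0, 0, 0]}, {"offset": [0, 0, 0], "dr": [0, 0, 0]}, {"offset": [0, 0, 0], "dr": [0, 0, 0]}]'

```text
time_s: 3.4
position: [0.452, 0.0248, 0.0098]
tcp_rot: [[-0.918, -0.398, 0.0], [-0.398, 0.918, -0.0], [-0.0, -0.0, -1.0]]
force: [-0.5, -0.0, 4.3]
opening: 0.535
grasp_force: 30.0
```

Request:
servo_tool --targets '[{"offset": [0, 0, -0.03], "dr": [0, 0, 0]}, {"offset": [0, 0, -0.07], "dr": [0, 0, 0]}, {"offset": [0, 0, -0.11], "dr": [0, 0, 0]}, {"offset": [0, 0, -0.15], "dr": [0, 0, 0]}, {"offset": [0, 0, -0.19], "dr": [0, 0, 0]}, {"offset": [0, 0, -0.22], "dr": [0, 0, 0]}, {"offset": [0, 0, -0.22], "dr": [0, 0, 0]}]'

```text
time_s: 3.98
position: [0.4557, 0.0243, 0.2351]
tcp_rot: [[-0.917, -0.398, 0.013], [-0.398, 0.917, -0.003], [-0.011, -0.007, -1.0]]
force: [0.5, -0.3, -0.4]
opening: 0.529
grasp_force: 30.0
```

```bash
python3 -c "
from h import *
go([(.60,.247,.23,5),(.50,.14,.23,60)])
for n in('scene','side'):
    c=dict(np.load(f'pics/{n}0.npz'));
    for b in blobs(c,masks(c['color'])['brown'],.007): print(n,b[0],b[1:4])"
```

```text
t 3.98 p [0.4557 0.0243 0.2351] yaw 113.5 open 0.529 grip 30.0
(0.6, 0.247, 0.23) off [-0.221  0.147  0.006] dr [  0.3   0.8 108.5]
(0.5, 0.14, 0.23) off [-0.087  0.089  0.005] dr [-0.1  0.8 53.5]
scene [ 595.5966 -262.1142] (156.15692138671875, 83.18839263916016, -84.65341663360596)
scene [629.8694   1.8061] (208.536865234375, 83.42206573486328, 89.85198211669922)
scene [601.973  249.8696] (164.32138061523438, 65.87944030761719, -84.97979497909546)
side [ 481.6194 -500.9886] (94.31000518798828, 25.35599136352539, 0.4555099308490753)
side [ 601.5081 -263.2067] (165.92735290527344, 87.10294342041016, -84.91605138778687)
side [636.1884   1.9652] (220.2581787109375, 86.63971710205078, 89.65322875976562)
side [609.1363 252.5698] (178.76043701171875, 72.88208770751953, -84.81463098526001)
```

```bash
python3 -c "
from h import *
go([(.60,.14,.24,5)])"
```

```text
t 3.98 p [0.4557 0.0243 0.2351] yaw 113.5 open 0.529 grip 30.0
(0.6, 0.14, 0.24) off [-0.178  0.049 -0.003] dr [  0.3   0.8 108.5]
```

Request:
servo_tool --targets '[{"offset": [-0.178, 0.049, -0.003], "dr": [0, 0, 108.5]}, {"offset": [-0.178, 0.049, -0.003], "dr": [0, 0, 108.5]}, {"offset": [-0.178, 0.049, -0.003], "dr": [0, 0, 108.5]}, {"offset": [-0.178, 0.049, -0.003], "dr": [0, 0, 108.5]}, {"offset": [-0.178, 0.049, -0.003], "dr": [0, 0, 108.5]}, {"offset": [-0.178, 0.049, -0.003], "dr": [0, 0, 108.5]}, {"offset": [-0.178, 0.049, -0.003], "dr": [0, 0, 108.5]}, {"offset": [-0.178, 0.049, -0.003], "dr": [0, 0, 108.5]}, {"offset": [-0.178, 0.049, -0.003], "dr": [0, 0, 108.5]}, {"offset": [-0.178, 0.049, -0.003], "dr": [0, 0, 108.5]}, {"offset": [-0.178, 0.049, -0.003], "dr": [0, 0, 108.5]}, {"offset": [-0.178, 0.049, -0.003], "dr": [0, 0, 108.5]}, {"offset": [-0.178, 0.049, -0.003], "dr": [0, 0, 108.5]}, {"offset": [-0.178, 0.049, -0.003], "dr": [0, 0, 108.5]}, {"offset": [-0.178, 0.049, -0.003], "dr": [0, 0, 108.5]}, {"offset": [-0.178, 0.049, -0.003], "dr": [0, 0, 108.5]}, {"offset": [-0.178, 0.049, -0.003], "dr": [0, 0, 108.5]}]'

```text
time_s: 5.4
position: [0.5947, 0.1404, 0.2304]
tcp_rot: [[-0.086, 0.996, -0.004], [0.996, 0.086, -0.0], [0.0, -0.004, -1.0]]
force: [1.3, -0.1, -1.3]
opening: 0.533
grasp_force: 30.0
```

```bash
python3 look.py w2; python3 -c "
from h import *
go([(.6,.21,.24,5)])"
```

```text
cam [0.5878 0.2155 0.3936]
pink [608.8 -35.5] 109.8 23.5 5.1 [277. 333.]
pink [599.2  67.2] 112.1 95.5 5.0 [276. 251.]
pink [448.2 261.5] 84.7 60.4 16.3 [130.  37.]
brown [632.6 -52. ] 86.6 47.5 5.1 [300. 348.]
brown [414.5 131.3] 58.4 17.9 28.3 [104. 173.]
brown [607.6 240.2] 137.8 69.3 -84.5 [300.  74.]
t 5.45 p [0.5948 0.1405 0.2307] yaw 5.0 open 0.53 grip 30.0
(0.6, 0.21, 0.24) off [ 0.069  0.011 -0.009] dr [-0.2 -0.  -0. ]
```

View pics/w2.png

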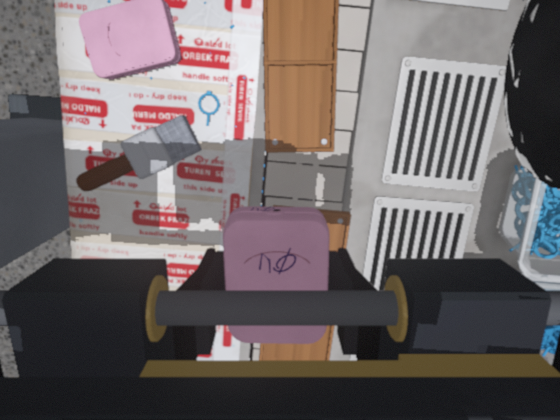

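The mould is held square. The small tray's divider is at row 65 (cols 265–336) and its near end at row 150.

```bash
python3 -c "
from h import *
c=dict(np.load('pics/w2.npz'))
P=cast(c,[(265,65),(336,65),(267,149),(334,151)],.01);print(P)
ctr=P[:2].mean(0);end=P[2:].mean(0);u=ctr-end;print(ctr,end,np.linalg.norm(u),np.degrees(np.arctan2(u[1],u[0])))
H=cv2.cvtColor(c['color'],cv2.COLOR_RGB2HSV)
"
```

```text
[[0.573  0.2501]
 [0.6405 0.256 ]
 [0.5812 0.1709]
 [0.649  0.1748]]
[0.6067 0.253 ] [0.6151 0.1728] 0.08066969295578812 95.97592541990642
```

```bash
python3 -c "
from h import *
c=dict(np.load('pics/w2.npz'))
print(cast(c,[(277,213),(277,341)],.244))
go([(.609,.21,.06,5),(.609,.21,.0145,5)])"
```

```text
[[0.5915 0.1722]
 [0.5968 0.1114]]
t 5.45 p [0.5948 0.1405 0.2307] yaw 5.0 open 0.53 grip 30.0
(0.609, 0.21, 0.06) off [0.068 0.021 0.171] dr [-0.2 -0.  -0. ]
(0.609, 0.21, 0.0145) off [0.068 0.021 0.216] dr [-0.2 -0.  -0. ]
```

Request:
servo_tool --targets '[{"offset": [0.04, 0.013, 0.03], "dr": [0, 0, 0]}, {"offset": [0.067, 0.021, 0.06], "dr": [0, 0, 0]}, {"offset": [0.067, 0.021, 0.1], "dr": [0, 0, 0]}, {"offset": [0.067, 0.021, 0.14], "dr": [0, 0, 0]}, {"offset": [0.067, 0.021, 0.17], "dr": [0, 0, 0]}, {"offset": [0.067, 0.021, 0.19], "dr": [0, 0, 0]}, {"offset": [0.067, 0.021, 0.2], "dr": [0, 0, 0]}, {"offset": [0.067, 0.021, 0.207], "dr": [0, 0, 0]}, {"offset": [0.067, 0.021, 0.207], "dr": [0, 0, 0]}, {"offset": [0.067, 0.021, 0.207], "dr": [0, 0, 0]}]'

```text
time_s: 6.28
position: [0.6119, 0.2092, 0.0264]
tcp_rot: [[-0.086, 0.996, 0.002], [0.996, 0.086, 0.0], [0.0, 0.002, -1.0]]
force: [0.6, -0.4, -1.0]
opening: 0.532
grasp_force: 30.0
```

Request:
servo_tool --targets '[{"offset": [0.001, -0.003, 0.004], "dr": [0, 0, 0]}, {"offset": [0.001, -0.003, 0.009], "dr": [0, 0, 0]}, {"offset": [0.001, -0.003, 0.0115], "dr": [0, 0, 0]}, {"offset": [0.001, -0.003, 0.0115], "dr": [0, 0, 0]}]'

```text
time_s: 6.62
position: [0.6076, 0.2098, 0.0141]
tcp_rot: [[-0.086, 0.996, -0.0], [0.996, 0.086, -0.0], [-0.0, -0.0, -1.0]]
force: [0.8, 0.6, -0.4]
opening: 0.532
grasp_force: 30.0
```

Request:
servo_tool --targets '[{"offset": [0, 0, 0], "dr": [0, 0, 0]}, {"offset": [0, 0, 0], "dr": [0, 0, 0]}, {"offset": [0, 0, 0], "dr": [0, 0, 0]}, {"offset": [0, 0, -0.03], "dr": [0, 0, 0]}, {"offset": [0, 0, -0.07], "dr": [0, 0, 0]}, {"offset": [0, 0, -0.11], "dr": [0, 0, 0]}, {"offset": [0, 0, -0.15], "dr": [0, 0, 0]}]' --gripper -1

```text
time_s: 7.2
position: [0.6076, 0.2098, 0.1655]
tcp_rot: [[-0.086, 0.996, -0.001], [0.996, 0.086, -0.0], [-0.0, -0.001, -1.0]]
force: [0.5, 0.6, -0.4]
opening: 0.951
grasp_force: 0.0
```

```bash
python3 -c "
from h import *
go([(.4536,-.208,.20,103.5),(.48,-.15,.17,60)])"
```

```text
t 7.2 p [0.6076 0.2098 0.1655] yaw 4.9 open 0.951 grip 0.0
(0.4536, -0.208, 0.2) off [-0.403 -0.189 -0.034] dr [ -0.   -0.  -98.6]
(0.48, -0.15, 0.17) off [-0.347 -0.158 -0.004] dr [ -0.   -0.  -55.1]
```

Request:
servo_tool --targets '[{"offset": [-0.404, -0.188, -0.034], "dr": [0, 0, 81.3]}, {"offset": [-0.404, -0.188, -0.034], "dr": [0, 0, 81.3]}, {"offset": [-0.404, -0.188, -0.034], "dr": [0, 0, 81.3]}, {"offset": [-0.404, -0.188, -0.034], "dr": [0, 0, 81.3]}, {"offset": [-0.404, -0.188, -0.034], "dr": [0, 0, 81.3]}, {"offset": [-0.404, -0.188, -0.034], "dr": [0, 0, 81.3]}, {"offset": [-0.404, -0.188, -0.034], "dr": [0, 0, 81.3]}, {"offset": [-0.404, -0.188, -0.034], "dr": [0, 0, 81.3]}, {"offset": [-0.404, -0.188, -0.034], "dr": [0, 0, 81.3]}, {"offset": [-0.404, -0.188, -0.034], "dr": [0, 0, 81.3]}, {"offset": [-0.404, -0.188, -0.034], "dr": [0, 0, 81.3]}, {"offset": [-0.404, -0.188, -0.034], "dr": [0, 0, 81.3]}, {"offset": [-0.404, -0.188, -0.034], "dr": [0, 0, 81.3]}, {"offset": [-0.404, -0.188, -0.034], "dr": [0, 0, 81.3]}, {"offset": [-0.404, -0.188, -0.034], "dr": [0, 0, 81.3]}, {"offset": [-0.404, -0.188, -0.034], "dr": [0, 0, 81.3]}]'

```text
time_s: 8.53
position: [0.4554, -0.2077, 0.198]
tcp_rot: [[0.971, 0.238, -0.0], [0.238, -0.971, 0.0], [-0.0, -0.0, -1.0]]
force: [-0.1, -0.2, 0.2]
opening: 0.998
grasp_force: 0.0
```

```bash
python3 look.py w3; python3 -c "
from h import *
go([(.455,-.209,.009,-76.4)])"
```

```text
cam [ 0.5271 -0.1895  0.3611]
pink [ 455.9 -210.8] 63.0 42.1 12.3 [280. 187.]
pink [459.8 -97.4] 84.0 58.4 0.3 [160. 151.]
brown [ 598.8 -260.8] 158.8 83.8 -85.0 [380.  44.]
t 8.58 p [ 0.4555 -0.2077  0.198 ] yaw -76.2 open 1.0 grip 0.0
(0.455, -0.209, 0.009) off [-0.001  0.001  0.189] dr [-0.   0.   0.2]
```

View pics/w3.png

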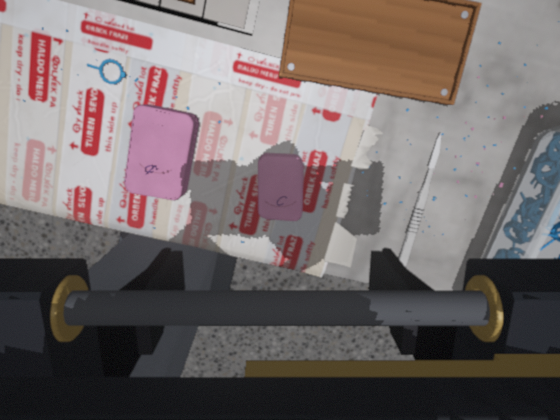

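The wrist view shows the small mould between the fingers at (280,187), the large mould at (160,151) and the tool tray at (380,44).

Request:
servo_tool --targets '[{"offset": [0, 0.003, 0.04], "dr": [0, 0, 0]}, {"offset": [0, 0.003, 0.08], "dr": [0, 0, 0]}, {"offset": [0, 0.003, 0.12], "dr": [0, 0, 0]}, {"offset": [0, 0.003, 0.15], "dr": [0, 0, 0]}, {"offset": [0, 0.003, 0.175], "dr": [0, 0, 0]}, {"offset": [0, 0.003, 0.186], "dr": [0, 0, 0]}, {"offset": [0, 0.003, 0.189], "dr": [0, 0, 0]}, {"offset": [0, 0.003, 0.189], "dr": [0, 0, 0]}]'

```text
time_s: 9.25
position: [0.4562, -0.2112, 0.0088]
tcp_rot: [[0.972, 0.237, -0.001], [0.237, -0.972, 0.001], [-0.001, -0.001, -1.0]]
force: [-0.0, -0.1, 0.5]
opening: 0.998
grasp_force: 0.0
```

Request:
servo_tool --targets '[{"offset": [0, 0, 0], "dr": [0, 0, 0]}, {"offset": [0, 0, 0], "dr": [0, 0, 0]}, {"offset": [0, 0, 0], "dr": [0, 0, 0]}, {"offset": [0, 0, 0], "dr": [0, 0, 0]}, {"offset": [0, 0, 0], "dr": [0, 0, 0]}, {"offset": [0, 0, 0], "dr": [0, 0, 0]}, {"offset": [0, 0, 0], "dr": [0, 0, 0]}, {"offset": [0, 0, 0], "dr": [0, 0, 0]}, {"offset": [0, 0, 0], "dr": [0, 0, 0]}, {"offset": [0, 0, 0], "dr": [0, 0, 0]}, {"offset": [0, 0, 0], "dr": [0, 0, 0]}]' --gripper 1

```text
time_s: 10.17
position: [0.456, -0.2118, 0.0092]
tcp_rot: [[0.972, 0.236, 0.0], [0.236, -0.972, -0.0], [0.0, 0.0, -1.0]]
force: [-1.1, 0.1, 3.2]
opening: 0.494
grasp_force: 29.9
```

Request:
servo_tool --targets '[{"offset": [0, 0, -0.03], "dr": [0, 0, 0]}, {"offset": [0, 0, -0.07], "dr": [0, 0, 0]}, {"offset": [0, 0, -0.1], "dr": [0, 0, 0]}, {"offset": [0, 0, -0.12], "dr": [0, 0, 0]}, {"offset": [0, 0, -0.12], "dr": [0, 0, 0]}, {"offset": [0, 0, -0.12], "dr": [0, 0, 0]}]'

```text
time_s: 10.67
position: [0.4564, -0.212, 0.1298]
tcp_rot: [[0.972, 0.236, 0.002], [0.236, -0.972, -0.002], [0.002, 0.002, -1.0]]
force: [-0.8, 0.3, -0.7]
opening: 0.495
grasp_force: 29.9
```

```bash
python3 -c "
from h import *
go([(.6,.292,.13,5),(.52,-.05,.13,-50)])"
```

```text
t 10.67 p [ 0.4564 -0.212   0.1298] yaw -76.4 open 0.495 grip 29.9
(0.6, 0.292, 0.13) off [ 0.258 -0.456 -0.001] dr [  0.2   0.  -81.4]
(0.52, -0.05, 0.13) off [ 0.1   -0.142 -0.   ] dr [  0.1  -0.1 -26.4]
```

```bash
python3 -c "
from h import *
cs=[dict(np.load(f'pics/{n}0.npz')) for n in('scene','side')]
P=[c['camera_matrix']@np.c_[c['R'],c['t']] for c in cs]
for a,b in (((233,110),(315,115)),((220,108),(301,115)),((236,72),(330,78))):
  X=cv2.triangulatePoints(P[0],P[1],np.array(a,float),np.array(b,float));print((X[:3]/X[3]).T)
w=dict(np.load('pics/w2.npz'))
for z in(.0,.1,.2):print(z,cast(w,[(512,100)],z))"
```

```text
[[0.8072 0.2676 0.1571]]
[[0.7639 0.2859 0.1651]]
[[0.8623 0.2844 0.2735]]
0.0 [[0.8217 0.2396]]
0.1 [[0.7623 0.2335]]
0.2 [[0.7028 0.2273]]
```

Request:
servo_tool --targets '[{"offset": [0.258, -0.456, 0], "dr": [0, 0, -81.4]}, {"offset": [0.258, -0.456, 0], "dr": [0, 0, -81.4]}, {"offset": [0.258, -0.456, 0], "dr": [0, 0, -81.4]}, {"offset": [0.258, -0.456, 0], "dr": [0, 0, -81.4]}, {"offset": [0.258, -0.456, 0], "dr": [0, 0, -81.4]}, {"offset": [0.258, -0.456, 0], "dr": [0, 0, -81.4]}, {"offset": [0.258, -0.456, 0], "dr": [0, 0, -81.4]}, {"offset": [0.258, -0.456, 0], "dr": [0, 0, -81.4]}, {"offset": [0.258, -0.456, 0], "dr": [0, 0, -81.4]}, {"offset": [0.258, -0.456, 0], "dr": [0, 0, -81.4]}, {"offset": [0.258, -0.456, 0], "dr": [0, 0, -81.4]}, {"offset": [0.258, -0.456, 0], "dr": [0, 0, -81.4]}, {"offset": [0.258, -0.456, 0], "dr": [0, 0, -81.4]}, {"offset": [0.258, -0.456, 0], "dr": [0, 0, -81.4]}, {"offset": [0.258, -0.456, 0], "dr": [0, 0, -81.4]}, {"offset": [0.258, -0.456, 0], "dr": [0, 0, -81.4]}, {"offset": [0.258, -0.456, 0], "dr": [0, 0, -81.4]}]'

```text
time_s: 12.08
position: [0.5981, 0.2905, 0.1276]
tcp_rot: [[-0.086, 0.996, -0.003], [0.996, 0.086, -0.001], [-0.001, -0.004, -1.0]]
force: [0.2, -0.2, -1.0]
opening: 0.5
grasp_force: 29.9
```

```bash
python3 look.py w4; python3 -c "
from h import *
go([(.601,.293,.014,5)])"
```

```text
cam [0.5912 0.3657 0.2906]
pink [606.8 183.1] 71.3 17.8 6.7 [277. 333.]
pink [599.4 259.1] 74.3 71.6 5.1 [275. 250.]
pink [449.5 264.2] 90.5 59.2 16.0 [ 79. 224.]
brown [602.  297.2] 86.8 69.0 -84.9 [292. 184.]
t 12.13 p [0.5985 0.2905 0.1281] yaw 4.9 open 0.501 grip 29.9
(0.601, 0.293, 0.014) off [0.002 0.003 0.114] dr [-0.1  0.  -0.1]
```

View pics/w4.png

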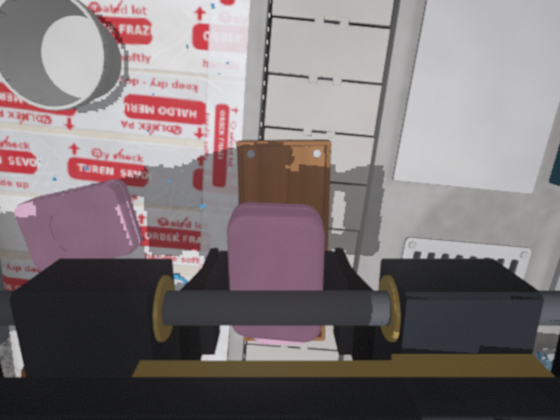

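The tray's far edge is at row 142 (cols 239–329). The held mould is square above it, and the pot is at (58,50).

```bash
python3 -c "
from h import *
c=dict(np.load('pics/w4.npz'))
P=cast(c,[(239,142),(329,142)],.01);print(P,P.mean(0)-85e-3*np.array([-.087,.996]),P.mean(0)-43.5e-3*np.array([-.087,.996]))
print('mould',cast(c,[(275,210),(275,338)],.141))
print('pot',cast(c,[(0,62),(123,55),(62,108)],.045))"
```

```text
[[0.5654 0.3361]
 [0.6315 0.3418]] [0.6059 0.2543] [0.6023 0.2956]
mould [[0.5939 0.3235]
 [0.5992 0.2628]]
pot [[0.4201 0.3753]
 [0.4952 0.3858]
 [0.4561 0.3512]]
```

Request:
servo_tool --targets '[{"offset": [0.001, 0.003, 0.035], "dr": [0, 0, 0]}, {"offset": [0.001, 0.003, 0.07], "dr": [0, 0, 0]}, {"offset": [0.001, 0.003, 0.09], "dr": [0, 0, 0]}, {"offset": [0.001, 0.003, 0.1], "dr": [0, 0, 0]}, {"offset": [0.001, 0.003, 0.1], "dr": [0, 0, 0]}, {"offset": [0.001, 0.003, 0.1], "dr": [0, 0, 0]}]'

```text
time_s: 12.63
position: [0.6026, 0.2928, 0.0293]
tcp_rot: [[-0.087, 0.996, 0.0], [0.996, 0.087, -0.0], [-0.0, 0.0, -1.0]]
force: [-0.2, 0.0, -0.1]
opening: 0.496
grasp_force: 29.9
```

Request:
servo_tool --targets '[{"offset": [-0.001, -0.001, 0.006], "dr": [0, 0, 0]}, {"offset": [-0.001, -0.001, 0.012], "dr": [0, 0, 0]}, {"offset": [-0.001, -0.001, 0.0155], "dr": [0, 0, 0]}, {"offset": [-0.001, -0.001, 0.0155], "dr": [0, 0, 0]}]'

```text
time_s: 12.97
position: [0.601, 0.2923, 0.0134]
tcp_rot: [[-0.088, 0.996, -0.0], [0.996, 0.088, -0.0], [-0.0, -0.0, -1.0]]
force: [0.0, 0.1, -0.9]
opening: 0.497
grasp_force: 29.9
```

Request:
servo_tool --targets '[{"offset": [0, 0, 0], "dr": [0, 0, 0]}, {"offset": [0, 0, 0], "dr": [0, 0, 0]}, {"offset": [0, 0, 0], "dr": [0, 0, 0]}, {"offset": [0, 0, -0.03], "dr": [0, 0, 0]}, {"offset": [0, 0, -0.07], "dr": [0, 0, 0]}, {"offset": [0, 0, -0.11], "dr": [0, 0, 0]}, {"offset": [0, 0, -0.15], "dr": [0, 0, 0]}, {"offset": [0, 0, -0.17], "dr": [0, 0, 0]}]' --gripper -1

```text
time_s: 13.63
position: [0.6038, 0.2934, 0.1897]
tcp_rot: [[-0.088, 0.996, 0.009], [0.996, 0.088, 0.003], [0.002, 0.009, -1.0]]
force: [1.2, 0.2, 0.1]
opening: 0.975
grasp_force: 0.0
```

```bash
python3 -c "
from h import *
go([(.449,.2625,.19,106)])"
```

```text
t 13.63 p [0.6038 0.2934 0.1897] yaw 5.0 open 0.975 grip 0.0
(0.449, 0.2625, 0.19) off [-0.017 -0.157 -0.002] dr [   0.5    0.4 -101. ]
```

Request:
servo_tool --targets '[{"offset": [-0.017, -0.157, 0], "dr": [0, 0, 79]}, {"offset": [-0.017, -0.157, 0], "dr": [0, 0, 79]}, {"offset": [-0.017, -0.157, 0], "dr": [0, 0, 79]}, {"offset": [-0.017, -0.157, 0], "dr": [0, 0, 79]}, {"offset": [-0.017, -0.157, 0], "dr": [0, 0, 79]}, {"offset": [-0.017, -0.157, 0], "dr": [0, 0, 79]}, {"offset": [-0.017, -0.157, 0], "dr": [0, 0, 79]}, {"offset": [-0.017, -0.157, 0], "dr": [0, 0, 79]}, {"offset": [-0.017, -0.157, 0], "dr": [0, 0, 79]}, {"offset": [-0.017, -0.157, 0], "dr": [0, 0, 79]}, {"offset": [-0.017, -0.157, 0], "dr": [0, 0, 79]}, {"offset": [-0.017, -0.157, 0], "dr": [0, 0, 79]}, {"offset": [-0.017, -0.157, 0], "dr": [0, 0, 79]}]'

```text
time_s: 14.72
position: [0.4465, 0.2618, 0.1839]
tcp_rot: [[0.96, 0.279, 0.001], [0.279, -0.96, 0.0], [0.001, -0.0, -1.0]]
force: [0.5, -0.5, -0.5]
opening: 1.003
grasp_force: 0.0
```

```bash
python3 look.py w5; python3 -c "
from h import *
go([(.449,.2625,.009,-74)])"
```

```text
cam [0.5171 0.2831 0.3471]
pink [447.7 262.5] 82.6 57.4 16.2 [277. 188.]
pink [600.3 206.7] 69.3 39.9 -73.8 [399.  24.]
pink [585.7 289.8] 63.4 21.4 -73.8 [293.  12.]
brown [624.1  83.2] 68.4 63.3 -0.0 [535.  49.]
brown [583. 250.] 174.5 53.7 -73.8 [348.  35.]
t 14.77 p [0.4464 0.2618 0.1838] yaw -73.8 open 1.002 grip 0.0
(0.449, 0.2625, 0.009) off [0.003 0.    0.175] dr [-0.  -0.   0.2]
```

View pics/w5.png

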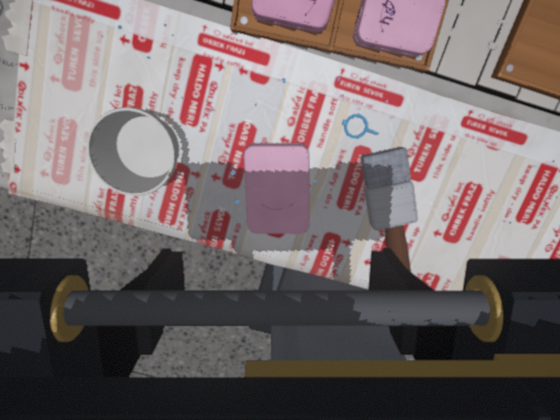

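Both small moulds lie in their bays (seen at the top), and the large mould sits between the fingers at (277,188), clear of the pot and brush.

Request:
servo_tool --targets '[{"offset": [0.001, 0, 0.04], "dr": [0, 0, 0]}, {"offset": [0.001, 0, 0.08], "dr": [0, 0, 0]}, {"offset": [0.001, 0, 0.12], "dr": [0, 0, 0]}, {"offset": [0.001, 0, 0.15], "dr": [0, 0, 0]}, {"offset": [0.001, 0, 0.167], "dr": [0, 0, 0]}, {"offset": [0.001, 0, 0.175], "dr": [0, 0, 0]}, {"offset": [0.001, 0, 0.175], "dr": [0, 0, 0]}, {"offset": [0.001, 0, 0.175], "dr": [0, 0, 0]}]'

```text
time_s: 15.43
position: [0.4478, 0.2622, 0.0089]
tcp_rot: [[0.961, 0.277, 0.001], [0.277, -0.961, 0.0], [0.001, -0.0, -1.0]]
force: [-0.1, 0.5, 0.1]
opening: 0.996
grasp_force: 0.0
```

Request:
servo_tool --targets '[{"offset": [0, 0, 0], "dr": [0, 0, 0]}, {"offset": [0, 0, 0], "dr": [0, 0, 0]}, {"offset": [0, 0, 0], "dr": [0, 0, 0]}, {"offset": [0, 0, 0], "dr": [0, 0, 0]}, {"offset": [0, 0, 0], "dr": [0, 0, 0]}, {"offset": [0, 0, 0], "dr": [0, 0, 0]}, {"offset": [0, 0, 0], "dr": [0, 0, 0]}, {"offset": [0, 0, 0], "dr": [0, 0, 0]}, {"offset": [0, 0, 0], "dr": [0, 0, 0]}]' --gripper 1

```text
time_s: 16.18
position: [0.4476, 0.262, 0.0091]
tcp_rot: [[0.961, 0.276, 0.001], [0.276, -0.961, 0.0], [0.001, 0.0, -1.0]]
force: [-0.5, 0.3, 5.3]
opening: 0.655
grasp_force: 30.0
```

Request:
servo_tool --targets '[{"offset": [0, 0, -0.03], "dr": [0, 0, 0]}, {"offset": [0, 0, -0.07], "dr": [0, 0, 0]}, {"offset": [0, 0, -0.11], "dr": [0, 0, 0]}, {"offset": [0, 0, -0.15], "dr": [0, 0, 0]}, {"offset": [0, 0, -0.17], "dr": [0, 0, 0]}, {"offset": [0, 0, -0.17], "dr": [0, 0, 0]}, {"offset": [0, 0, -0.17], "dr": [0, 0, 0]}]'

```text
time_s: 16.77
position: [0.4475, 0.2621, 0.1793]
tcp_rot: [[0.961, 0.276, 0.002], [0.276, -0.961, 0.001], [0.002, -0.0, -1.0]]
force: [-0.4, 0.0, -2.0]
opening: 0.659
grasp_force: 29.9
```

```bash
python3 -c "
from h import *
go([(.632,-.052,.18,0)])"
```

```text
t 16.77 p [0.4475 0.2621 0.1793] yaw -74.0 open 0.659 grip 29.9
(0.632, -0.052, 0.18) off [ 0.091  0.353 -0.001] dr [  0.1  -0.1 -74. ]
```

Request:
servo_tool --targets '[{"offset": [0.091, 0.353, 0], "dr": [0, 0, -74]}, {"offset": [0.091, 0.353, 0], "dr": [0, 0, -74]}, {"offset": [0.091, 0.353, 0], "dr": [0, 0, -74]}, {"offset": [0.091, 0.353, 0], "dr": [0, 0, -74]}, {"offset": [0.091, 0.353, 0], "dr": [0, 0, -74]}, {"offset": [0.091, 0.353, 0], "dr": [0, 0, -74]}, {"offset": [0.091, 0.353, 0], "dr": [0, 0, -74]}, {"offset": [0.091, 0.353, 0], "dr": [0, 0, -74]}, {"offset": [0.091, 0.353, 0], "dr": [0, 0, -74]}, {"offset": [0.091, 0.353, 0], "dr": [0, 0, -74]}, {"offset": [0.091, 0.353, 0], "dr": [0, 0, -74]}, {"offset": [0.091, 0.353, 0], "dr": [0, 0, -74]}, {"offset": [0.091, 0.353, 0], "dr": [0, 0, -74]}, {"offset": [0.091, 0.353, 0], "dr": [0, 0, -74]}, {"offset": [0.091, 0.353, 0], "dr": [0, 0, -74]}]'

```text
time_s: 18.02
position: [0.6314, -0.0512, 0.1776]
tcp_rot: [[-0.0, 1.0, -0.002], [1.0, 0.0, 0.001], [0.001, -0.002, -1.0]]
force: [1.0, -0.6, -1.0]
opening: 0.658
grasp_force: 29.9
```

```bash
python3 look.py w6; python3 -c "
from h import *
go([(.632,-.052,.0145,0)])"
```

```text
cam [0.6307 0.0239 0.3407]
pink [ 631.7 -201.8] 119.5 39.7 0.1 [278. 341.]
pink [461.1 -88.4] 91.5 47.7 0.1 [ 91. 235.]
pink [629.5 -93.2] 121.6 102.7 0.1 [275. 239.]
brown [632.7  30.2] 146.0 83.2 89.7 [278.  86.]
t 18.07 p [ 0.6317 -0.0513  0.178 ] yaw 0.0 open 0.661 grip 29.9
(0.632, -0.052, 0.0145) off [-0.001  0.001  0.163] dr [-0.1 -0.   0. ]
```

View pics/w6.png

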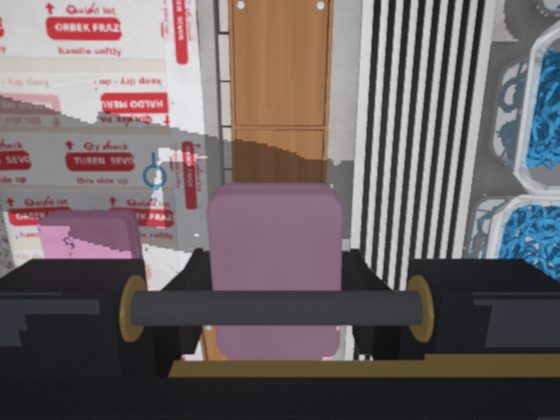

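The large mould is held square. The large tray's divider is at row 127 (cols 231–328), and the mould's top spans rows 190–355.

```bash
python3 -c "
from h import *
c=dict(np.load('pics/w6.npz'))
P=cast(c,[(231,127),(328,127)],.01);print(P,P.mean(0))
print('mould',cast(c,[(276,188),(276,355)],.194))"
```

```text
[[0.5914 0.0051]
 [0.6748 0.0051]] [0.6331 0.0051]
mould [[ 0.6304 -0.0082]
 [ 0.6305 -0.0858]]
```

Request:
servo_tool --targets '[{"offset": [0, 0.001, 0.04], "dr": [0, 0, 0]}, {"offset": [0, 0.001, 0.08], "dr": [0, 0, 0]}, {"offset": [0, 0.001, 0.12], "dr": [0, 0, 0]}, {"offset": [0, 0.001, 0.14], "dr": [0, 0, 0]}, {"offset": [0, 0.001, 0.15], "dr": [0, 0, 0]}, {"offset": [0, 0.001, 0.15], "dr": [0, 0, 0]}, {"offset": [0, 0.001, 0.15], "dr": [0, 0, 0]}]'

```text
time_s: 18.65
position: [0.634, -0.052, 0.0292]
tcp_rot: [[-0.001, 1.0, 0.001], [1.0, 0.001, -0.0], [-0.0, 0.001, -1.0]]
force: [0.2, -0.7, -1.4]
opening: 0.66
grasp_force: 29.9
```

Request:
servo_tool --targets '[{"offset": [0.001, -0.001, 0.006], "dr": [0, 0, 0]}, {"offset": [0.001, -0.001, 0.012], "dr": [0, 0, 0]}, {"offset": [0.001, -0.001, 0.0155], "dr": [0, 0, 0]}, {"offset": [0.001, -0.001, 0.0155], "dr": [0, 0, 0]}]'

```text
time_s: 18.98
position: [0.6325, -0.0512, 0.0133]
tcp_rot: [[-0.001, 1.0, 0.001], [1.0, 0.001, -0.0], [-0.0, 0.001, -1.0]]
force: [0.3, -0.2, -1.7]
opening: 0.66
grasp_force: 29.9
```

Request:
servo_tool --targets '[{"offset": [0, 0, 0], "dr": [0, 0, 0]}, {"offset": [0, 0, 0], "dr": [0, 0, 0]}, {"offset": [0, 0, 0], "dr": [0, 0, 0]}, {"offset": [0, 0, -0.03], "dr": [0, 0, 0]}, {"offset": [0, 0, -0.07], "dr": [0, 0, 0]}, {"offset": [0, 0, -0.11], "dr": [0, 0, 0]}, {"offset": [0, 0, -0.15], "dr": [0, 0, 0]}, {"offset": [0, 0, -0.17], "dr": [0, 0, 0]}]' --gripper -1

```text
time_s: 19.65
position: [0.6348, -0.0517, 0.1889]
tcp_rot: [[-0.001, 1.0, 0.009], [1.0, 0.001, -0.002], [-0.002, 0.009, -1.0]]
force: [-0.0, -0.8, 0.1]
opening: 0.992
grasp_force: 0.0
```

```bash
python3 -c "
from h import *
go([(.46,-.097,.18,-89.5)])"
```

```text
t 19.65 p [ 0.6348 -0.0517  0.1889] yaw 0.0 open 0.992 grip 0.0
(0.46, -0.097, 0.18) off [-0.045 -0.175  0.008] dr [ 0.5 -0.3 89.5]
```

Request:
servo_tool --targets '[{"offset": [-0.045, -0.174, 0], "dr": [0, 0, 89.5]}, {"offset": [-0.045, -0.174, 0], "dr": [0, 0, 89.5]}, {"offset": [-0.045, -0.174, 0], "dr": [0, 0, 89.5]}, {"offset": [-0.045, -0.174, 0], "dr": [0, 0, 89.5]}, {"offset": [-0.045, -0.174, 0], "dr": [0, 0, 89.5]}, {"offset": [-0.045, -0.174, 0], "dr": [0, 0, 89.5]}, {"offset": [-0.045, -0.174, 0], "dr": [0, 0, 89.5]}, {"offset": [-0.045, -0.174, 0], "dr": [0, 0, 89.5]}, {"offset": [-0.045, -0.174, 0], "dr": [0, 0, 89.5]}, {"offset": [-0.045, -0.174, 0], "dr": [0, 0, 89.5]}, {"offset": [-0.045, -0.174, 0], "dr": [0, 0, 89.5]}, {"offset": [-0.045, -0.174, 0], "dr": [0, 0, 89.5]}, {"offset": [-0.045, -0.174, 0], "dr": [0, 0, 89.5]}, {"offset": [-0.045, -0.174, 0], "dr": [0, 0, 89.5]}, {"offset": [-0.045, -0.174, 0], "dr": [0, 0, 89.5]}]'

```text
time_s: 20.9
position: [0.4584, -0.0963, 0.1834]
tcp_rot: [[1.0, 0.011, 0.001], [0.011, -1.0, -0.0], [0.001, 0.0, -1.0]]
force: [-1.1, 0.0, 0.3]
opening: 1.001
grasp_force: 0.0
```

```bash
python3 look.py w7; python3 -c "
from h import *
go([(.46,-.097,.01,-89.5)])"
```

```text
cam [ 0.532  -0.095   0.3466]
pink [460.1 -96.9] 84.2 55.7 -0.6 [277. 187.]
brown [417.6 135.4] 61.0 20.6 28.4 [ 30. 228.]
brown [ 588.5 -255.2] 149.1 63.5 -85.0 [468.  38.]
brown [600.1   5. ] 211.0 22.8 -89.3 [156.  16.]
t 20.95 p [ 0.4583 -0.0963  0.1833] yaw -89.4 open 1.0 grip 0.0
(0.46, -0.097, 0.01) off [0.002 0.001 0.173] dr [ 0.  -0.   0.1]
```

View pics/w7.png

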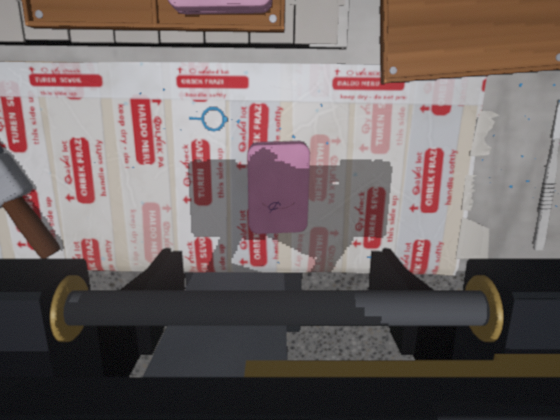

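The last large mould is between the fingers at (277,187), and the large tray's y-centre reads 5 mm, which confirms the earlier value.

Request:
servo_tool --targets '[{"offset": [0.002, 0.001, 0.04], "dr": [0, 0, 0]}, {"offset": [0.002, 0.001, 0.08], "dr": [0, 0, 0]}, {"offset": [0.002, 0.001, 0.12], "dr": [0, 0, 0]}, {"offset": [0.002, 0.001, 0.15], "dr": [0, 0, 0]}, {"offset": [0.002, 0.001, 0.166], "dr": [0, 0, 0]}, {"offset": [0.002, 0.001, 0.173], "dr": [0, 0, 0]}, {"offset": [0.002, 0.001, 0.173], "dr": [0, 0, 0]}, {"offset": [0.002, 0.001, 0.173], "dr": [0, 0, 0]}]'

```text
time_s: 21.62
position: [0.4607, -0.0974, 0.0104]
tcp_rot: [[1.0, 0.01, 0.001], [0.01, -1.0, -0.0], [0.001, 0.0, -1.0]]
force: [-0.3, -0.2, -0.1]
opening: 1.002
grasp_force: 0.0
```

Request:
servo_tool --targets '[{"offset": [0, 0, 0], "dr": [0, 0, 0]}, {"offset": [0, 0, 0], "dr": [0, 0, 0]}, {"offset": [0, 0, 0], "dr": [0, 0, 0]}, {"offset": [0, 0, 0], "dr": [0, 0, 0]}, {"offset": [0, 0, 0], "dr": [0, 0, 0]}, {"offset": [0, 0, 0], "dr": [0, 0, 0]}, {"offset": [0, 0, 0], "dr": [0, 0, 0]}, {"offset": [0, 0, 0], "dr": [0, 0, 0]}, {"offset": [0, 0, 0], "dr": [0, 0, 0]}]' --gripper 1

```text
time_s: 22.37
position: [0.4605, -0.0973, 0.0105]
tcp_rot: [[1.0, 0.009, 0.001], [0.009, -1.0, -0.0], [0.001, 0.0, -1.0]]
force: [-0.1, 0.7, 5.2]
opening: 0.631
grasp_force: 30.0
```

Request:
servo_tool --targets '[{"offset": [0, 0, -0.03], "dr": [0, 0, 0]}, {"offset": [0, 0, -0.07], "dr": [0, 0, 0]}, {"offset": [0, 0, -0.1], "dr": [0, 0, 0]}, {"offset": [0, 0, -0.12], "dr": [0, 0, 0]}, {"offset": [0, 0, -0.12], "dr": [0, 0, 0]}, {"offset": [0, 0, -0.12], "dr": [0, 0, 0]}]'

```text
time_s: 22.87
position: [0.4606, -0.0973, 0.1306]
tcp_rot: [[1.0, 0.009, 0.002], [0.009, -1.0, -0.001], [0.002, 0.001, -1.0]]
force: [-0.6, -0.3, -1.6]
opening: 0.629
grasp_force: 30.0
```

```bash
python3 -c "
from h import *
go([(.633,.056,.13,0)])"
```

```text
t 22.87 p [ 0.4606 -0.0973  0.1306] yaw -89.5 open 0.629 grip 30.0
(0.633, 0.056, 0.13) off [ 0.174 -0.152  0.001] dr [  0.1  -0.  -89.5]
```

Request:
servo_tool --targets '[{"offset": [0.174, -0.152, 0], "dr": [0, 0, -89.5]}, {"offset": [0.174, -0.152, 0], "dr": [0, 0, -89.5]}, {"offset": [0.174, -0.152, 0], "dr": [0, 0, -89.5]}, {"offset": [0.174, -0.152, 0], "dr": [0, 0, -89.5]}, {"offset": [0.174, -0.152, 0], "dr": [0, 0, -89.5]}, {"offset": [0.174, -0.152, 0], "dr": [0, 0, -89.5]}, {"offset": [0.174, -0.152, 0], "dr": [0, 0, -89.5]}, {"offset": [0.174, -0.152, 0], "dr": [0, 0, -89.5]}, {"offset": [0.174, -0.152, 0], "dr": [0, 0, -89.5]}, {"offset": [0.174, -0.152, 0], "dr": [0, 0, -89.5]}, {"offset": [0.174, -0.152, 0], "dr": [0, 0, -89.5]}, {"offset": [0.174, -0.152, 0], "dr": [0, 0, -89.5]}, {"offset": [0.174, -0.152, 0], "dr": [0, 0, -89.5]}, {"offset": [0.174, -0.152, 0], "dr": [0, 0, -89.5]}, {"offset": [0.174, -0.152, 0], "dr": [0, 0, -89.5]}]'

```text
time_s: 24.12
position: [0.6314, 0.0564, 0.1275]
tcp_rot: [[0.001, 1.0, -0.005], [1.0, -0.001, 0.0], [0.0, -0.005, -1.0]]
force: [0.2, 0.7, -2.1]
opening: 0.63
grasp_force: 30.0
```

Request:
servo_tool --targets '[{"offset": [0, 0, 0.035], "dr": [0, 0, 0]}, {"offset": [0, 0, 0.07], "dr": [0, 0, 0]}, {"offset": [0, 0, 0.09], "dr": [0, 0, 0]}, {"offset": [0, 0, 0.1], "dr": [0, 0, 0]}, {"offset": [0, 0, 0.1], "dr": [0, 0, 0]}, {"offset": [0, 0, 0.1], "dr": [0, 0, 0]}]'

```text
time_s: 24.62
position: [0.6329, 0.0564, 0.0296]
tcp_rot: [[0.0, 1.0, -0.001], [1.0, -0.0, 0.0], [0.0, -0.001, -1.0]]
force: [-0.2, 0.9, -0.4]
opening: 0.628
grasp_force: 30.0
```

Target tip height: 0.0105 + 0.004 + about 0.0005.

Request:
servo_tool --targets '[{"offset": [0, 0, 0.006], "dr": [0, 0, 0]}, {"offset": [0, 0, 0.011], "dr": [0, 0, 0]}, {"offset": [0, 0, 0.0145], "dr": [0, 0, 0]}, {"offset": [0, 0, 0.0145], "dr": [0, 0, 0]}]'

```text
time_s: 24.95
position: [0.6327, 0.0564, 0.0155]
tcp_rot: [[-0.001, 1.0, -0.0], [1.0, 0.001, -0.0], [-0.0, -0.0, -1.0]]
force: [0.2, -0.2, -1.3]
opening: 0.629
grasp_force: 30.0
```

Request:
servo_tool --targets '[{"offset": [0, 0, 0], "dr": [0, 0, 0]}, {"offset": [0, 0, 0], "dr": [0, 0, 0]}, {"offset": [0, 0, 0], "dr": [0, 0, 0]}, {"offset": [0, 0, -0.03], "dr": [0, 0, 0]}, {"offset": [0, 0, -0.07], "dr": [0, 0, 0]}, {"offset": [0, 0, -0.11], "dr": [0, 0, 0]}, {"offset": [0, 0, -0.15], "dr": [0, 0, 0]}, {"offset": [0, 0, -0.17], "dr": [0, 0, 0]}, {"offset": [0, 0, -0.17], "dr": [0, 0, 0]}]' --gripper -1

```text
time_s: 25.7
position: [0.637, 0.0562, 0.1927]
tcp_rot: [[-0.001, 1.0, 0.014], [1.0, 0.001, -0.001], [-0.001, 0.014, -1.0]]
force: [1.6, -0.1, 0.2]
opening: 0.997
grasp_force: 0.0
```

```bash
python3 -c "
from h import *
go([(.46,.155,.185,-61)])"
```

```text
t 25.7 p [0.637  0.0562 0.1927] yaw 0.0 open 0.997 grip 0.0
(0.46, 0.155, 0.185) off [ 0.099 -0.177  0.005] dr [ 0.7 -0.4 61. ]
```

Request:
servo_tool --targets '[{"offset": [0.099, -0.175, 0], "dr": [0, 0, 61.5]}, {"offset": [0.099, -0.175, 0], "dr": [0, 0, 61.5]}, {"offset": [0.099, -0.175, 0], "dr": [0, 0, 61.5]}, {"offset": [0.099, -0.175, 0], "dr": [0, 0, 61.5]}, {"offset": [0.099, -0.175, 0], "dr": [0, 0, 61.5]}, {"offset": [0.099, -0.175, 0], "dr": [0, 0, 61.5]}, {"offset": [0.099, -0.175, 0], "dr": [0, 0, 61.5]}, {"offset": [0.099, -0.175, 0], "dr": [0, 0, 61.5]}, {"offset": [0.099, -0.175, 0], "dr": [0, 0, 61.5]}, {"offset": [0.099, -0.175, 0], "dr": [0, 0, 61.5]}, {"offset": [0.099, -0.175, 0], "dr": [0, 0, 61.5]}]'

```text
time_s: 26.62
position: [0.4573, 0.1552, 0.1851]
tcp_rot: [[0.878, 0.48, -0.001], [0.48, -0.878, -0.0], [-0.001, -0.0, -1.0]]
force: [0.3, -0.6, -0.4]
opening: 0.996
grasp_force: 0.0
```

```bash
python3 look.py w8; python3 -c "
from h import *
go([(.46,.155,.009,-61.5)])"
```

```text
cam [0.5221 0.1916 0.3482]
pink [618. -14.] 56.3 26.8 40.3 [548. 122.]
pink [634.6  55.8] 87.8 58.6 -89.2 [483.  61.]
pink [590.6 201.3] 65.0 26.6 -61.3 [308.  12.]
brown [632.2  23.6] 176.8 84.9 89.7 [494.  84.]
brown [577.8 213.6] 116.9 42.0 -61.3 [294.  22.]
t 26.67 p [0.4575 0.1552 0.1852] yaw -61.4 open 0.998 grip 0.0
(0.46, 0.155, 0.009) off [0.002 0.001 0.176] dr [-0.   0.   0.1]
```

View pics/w8.png

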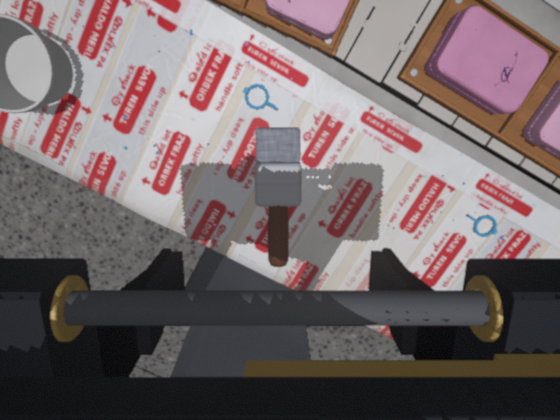

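The brush is aligned between the fingers, with its ferrule at about (278,187), its handle below it and its bristles above. The pot is well clear at (20,70).

```bash
python3 -c "
from h import *
c=dict(np.load('pics/w8.npz'))
P=cast(c,[(277,127),(278,165),(279,206),(279,265)],.02);print(P,np.linalg.norm(np.diff(P,axis=0),axis=1),P[1:3].mean(0))
u=P[0]-P[3];print(np.degrees(np.arctan2(u[1],u[0])))
p=P[1:3].mean(0);go([(p[0],p[1],.009,-61.5)])"
```

```text
[[0.5056 0.1819]
 [0.4775 0.1655]
 [0.4453 0.1468]
 [0.3947 0.1189]] [0.0326 0.0372 0.0578] [0.4614 0.1561]
29.573075526735312
t 26.67 p [0.4575 0.1552 0.1852] yaw -61.4 open 0.998 grip 0.0
(np.float64(0.461404904017508), np.float64(0.1561293180014473), 0.009) off [0.004 0.001 0.176] dr [-0.   0.   0.1]
```

Request:
servo_tool --targets '[{"offset": [0.004, 0.001, 0.04], "dr": [0, 0, -1]}, {"offset": [0.004, 0.001, 0.08], "dr": [0, 0, -1]}, {"offset": [0.004, 0.001, 0.12], "dr": [0, 0, -1]}, {"offset": [0.004, 0.001, 0.15], "dr": [0, 0, -1]}, {"offset": [0.004, 0.001, 0.169], "dr": [0, 0, -1]}, {"offset": [0.004, 0.001, 0.177], "dr": [0, 0, -1]}, {"offset": [0.004, 0.001, 0.177], "dr": [0, 0, -1]}, {"offset": [0.004, 0.001, 0.177], "dr": [0, 0, -1]}]'

```text
time_s: 27.33
position: [0.4621, 0.1563, 0.0087]
tcp_rot: [[0.87, 0.493, 0.0], [0.493, -0.87, -0.0], [0.0, 0.0, -1.0]]
force: [-1.0, -0.9, -0.6]
opening: 0.998
grasp_force: 0.0
```

Request:
servo_tool --targets '[{"offset": [0, 0, 0], "dr": [0, 0, 0]}, {"offset": [0, 0, 0], "dr": [0, 0, 0]}, {"offset": [0, 0, 0], "dr": [0, 0, 0]}, {"offset": [0, 0, 0], "dr": [0, 0, 0]}, {"offset": [0, 0, 0], "dr": [0, 0, 0]}, {"offset": [0, 0, 0], "dr": [0, 0, 0]}, {"offset": [0, 0, 0], "dr": [0, 0, 0]}, {"offset": [0, 0, 0], "dr": [0, 0, 0]}, {"offset": [0, 0, 0], "dr": [0, 0, 0]}, {"offset": [0, 0, 0], "dr": [0, 0, 0]}, {"offset": [0, 0, 0], "dr": [0, 0, 0]}, {"offset": [0, 0, 0], "dr": [0, 0, 0]}]' --gripper 1

```text
time_s: 28.33
position: [0.4618, 0.1563, 0.0086]
tcp_rot: [[0.87, 0.493, 0.0], [0.493, -0.87, -0.0], [0.0, 0.0, -1.0]]
force: [-0.2, -0.2, 2.7]
opening: 0.481
grasp_force: 30.0
```

Request:
servo_tool --targets '[{"offset": [0, 0, -0.02], "dr": [0, 0, 0]}, {"offset": [0, 0, -0.05], "dr": [0, 0, 0]}, {"offset": [0, 0, -0.09], "dr": [0, 0, 0]}, {"offset": [0, 0, -0.12], "dr": [0, 0, 0]}, {"offset": [0, 0, -0.12], "dr": [0, 0, 0]}, {"offset": [0, 0, -0.12], "dr": [0, 0, 0]}]'

```text
time_s: 28.83
position: [0.4629, 0.1565, 0.1299]
tcp_rot: [[0.87, 0.493, 0.004], [0.493, -0.87, 0.0], [0.004, 0.002, -1.0]]
force: [-1.1, 0.3, -1.1]
opening: 0.477
grasp_force: 30.0
```

```bash
python3 -c "
from h import *
a=np.radians(95);q=np.array([.599,-.262])+.015*np.array([np.cos(a),np.sin(a)]);print(q)
go([(q[0],q[1],.13,5)])"
```

```text
[ 0.5977 -0.2471]
t 28.83 p [0.4629 0.1565 0.1299] yaw -60.5 open 0.477 grip 30.0
(np.float64(0.5976926638587851), np.float64(-0.24705707952862382), 0.13) off [-0.082  0.418  0.   ] dr [  0.2  -0.1 -65.5]
```

Request:
servo_tool --targets '[{"offset": [-0.082, 0.418, 0], "dr": [0, 0, -65.5]}, {"offset": [-0.082, 0.418, 0], "dr": [0, 0, -65.5]}, {"offset": [-0.082, 0.418, 0], "dr": [0, 0, -65.5]}, {"offset": [-0.082, 0.418, 0], "dr": [0, 0, -65.5]}, {"offset": [-0.082, 0.418, 0], "dr": [0, 0, -65.5]}, {"offset": [-0.082, 0.418, 0], "dr": [0, 0, -65.5]}, {"offset": [-0.082, 0.418, 0], "dr": [0, 0, -65.5]}, {"offset": [-0.082, 0.418, 0], "dr": [0, 0, -65.5]}, {"offset": [-0.082, 0.418, 0], "dr": [0, 0, -65.5]}, {"offset": [-0.082, 0.418, 0], "dr": [0, 0, -65.5]}, {"offset": [-0.082, 0.418, 0], "dr": [0, 0, -65.5]}, {"offset": [-0.082, 0.418, 0], "dr": [0, 0, -65.5]}, {"offset": [-0.082, 0.418, 0], "dr": [0, 0, -65.5]}, {"offset": [-0.082, 0.418, 0], "dr": [0, 0, -65.5]}, {"offset": [-0.082, 0.418, 0], "dr": [0, 0, -65.5]}, {"offset": [-0.082, 0.418, 0], "dr": [0, 0, -65.5]}]'

```text
time_s: 30.17
position: [0.5956, -0.2457, 0.1277]
tcp_rot: [[-0.089, 0.996, -0.002], [0.996, 0.089, 0.002], [0.002, -0.002, -1.0]]
force: [-0.2, -0.2, -1.2]
opening: 0.479
grasp_force: 30.0
```

```bash
python3 look.py w9; python3 -c "
from h import *
go([(.598,-.247,.03,5)])"
```

```text
cam [ 0.5882 -0.171   0.291 ]
brown [ 605.  -368.1] 33.8 32.3 -84.8 [275. 344.]
brown [ 596.5 -231.8] 101.0 82.9 -84.9 [282. 174.]
t 30.22 p [ 0.596  -0.246   0.1281] yaw 5.1 open 0.485 grip 30.0
(0.598, -0.247, 0.03) off [-0.001  0.002  0.098] dr [-0.1 -0.1  0.1]
```

View pics/w9.png

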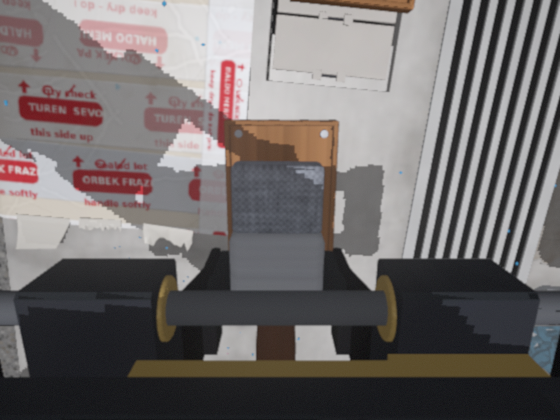

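The brush is held level over the tool tray. The tray's far edge is at row 121 (cols 227–338) and the bristle tip at row 162.

```bash
python3 -c "
from h import *
c=dict(np.load('pics/w9.npz'))
P=cast(c,[(227,121),(338,121)],.01);u=np.array([-.087,.996]);print(P,'ctr',P.mean(0)-.08*u)
print('tip',cast(c,[(277,162),(277,233)],.139))"
```

```text
[[ 0.5532 -0.1857]
 [ 0.6336 -0.1784]] ctr [ 0.6004 -0.2617]
tip [[ 0.5903 -0.1933]
 [ 0.5931 -0.2235]]
```

Request:
servo_tool --targets '[{"offset": [-0.003, 0.002, 0.035], "dr": [0, 0, 0]}, {"offset": [-0.003, 0.002, 0.07], "dr": [0, 0, 0]}, {"offset": [-0.003, 0.002, 0.09], "dr": [0, 0, 0]}, {"offset": [-0.003, 0.002, 0.1], "dr": [0, 0, 0]}, {"offset": [-0.003, 0.002, 0.1], "dr": [0, 0, 0]}, {"offset": [-0.003, 0.002, 0.1], "dr": [0, 0, 0]}]'

```text
time_s: 30.72
position: [0.5991, -0.2502, 0.0289]
tcp_rot: [[-0.089, 0.996, 0.0], [0.996, 0.089, -0.0], [-0.0, 0.0, -1.0]]
force: [0.2, -0.1, -0.6]
opening: 0.479
grasp_force: 30.0
```

Descend to 0.013, release, and retreat.

Request:
servo_tool --targets '[{"offset": [0.001, 0, 0.006], "dr": [0, 0, 0]}, {"offset": [0.001, 0, 0.012], "dr": [0, 0, 0]}, {"offset": [0.001, 0, 0.016], "dr": [0, 0, 0]}, {"offset": [0.001, 0, 0.016], "dr": [0, 0, 0]}]'

```text
time_s: 31.05
position: [0.5991, -0.2498, 0.0128]
tcp_rot: [[-0.088, 0.996, 0.001], [0.996, 0.088, -0.001], [-0.001, 0.001, -1.0]]
force: [0.0, -0.5, -0.9]
opening: 0.481
grasp_force: 30.0
```

Request:
servo_tool --targets '[{"offset": [0, 0, 0], "dr": [0, 0, 0]}, {"offset": [0, 0, 0], "dr": [0, 0, 0]}, {"offset": [0, 0, 0], "dr": [0, 0, 0]}, {"offset": [0, 0, -0.02], "dr": [0, 0, 0]}, {"offset": [0, 0, -0.06], "dr": [0, 0, 0]}, {"offset": [0, 0, -0.1], "dr": [0, 0, 0]}, {"offset": [0, 0, -0.14], "dr": [0, 0, 0]}, {"offset": [0, 0, -0.18], "dr": [0, 0, 0]}, {"offset": [-0.1, -0.1, -0.22], "dr": [0, 0, 0]}, {"offset": [-0.1, -0.1, -0.22], "dr": [0, 0, 0]}, {"offset": [-0.1, -0.1, -0.22], "dr": [0, 0, 0]}, {"offset": [-0.1, -0.1, -0.22], "dr": [0, 0, 0]}, {"offset": [-0.1, -0.1, -0.22], "dr": [0, 0, 0]}, {"offset": [-0.1, -0.1, -0.22], "dr": [0, 0, 0]}]' --gripper -1

```text
time_s: 32.22
position: [0.5072, -0.359, 0.2332]
tcp_rot: [[-0.085, 0.996, 0.001], [0.996, 0.085, -0.0], [-0.0, 0.001, -1.0]]
force: [-0.7, 0.4, 1.0]
opening: 1.002
grasp_force: 0.0
```

```bash
python3 look.py w10 ; python3 -c "
from h import *
from rig import viewer
c=viewer.capture('scene')['color'][100:310,100:400,::-1];d=viewer.capture('side')['color'][120:300,180:380,::-1]
c=cv2.resize(c,(600,420));d=cv2.resize(d,(200,180))
w=cv2.imread('pics/w10.png');
s=viewer.capture('side')['color'][120:300,160:380,::-1]
cv2.imwrite('pics/fin.png',np.hstack([c[:, :400],cv2.resize(s,(400,420))]))"
```

```text
cam [ 0.4996 -0.284   0.3963]
brown [ 598.4 -261.5] 155.9 83.9 -85.1 [379.  82.]
```

View pics/fin.png

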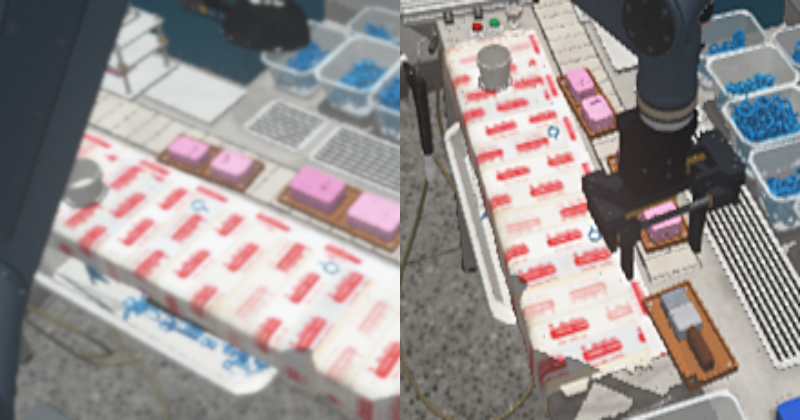

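View pics/w10.png

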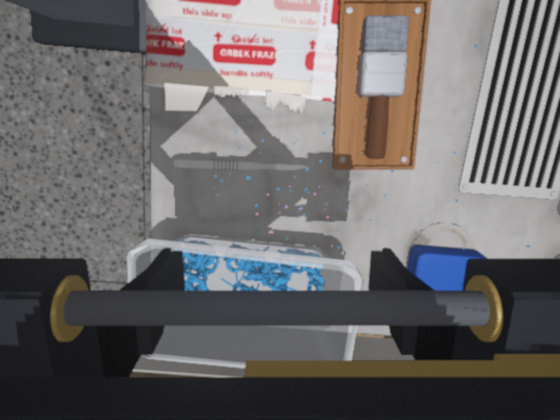

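The brush lies inside the tool tray and the pot has not moved. One last look over the mould trays.

Request:
servo_tool --targets '[{"offset": [0.41, 0.04, -0.1], "dr": [0, 0, 0]}, {"offset": [0.41, 0.04, -0.1], "dr": [0, 0, 0]}, {"offset": [0.41, 0.04, -0.1], "dr": [0, 0, 0]}, {"offset": [0.41, 0.04, -0.1], "dr": [0, 0, 0]}, {"offset": [0.41, 0.04, -0.1], "dr": [0, 0, 0]}, {"offset": [0.41, 0.04, -0.1], "dr": [0, 0, 0]}, {"offset": [0.41, 0.04, -0.1], "dr": [0, 0, 0]}, {"offset": [0.41, 0.04, -0.1], "dr": [0, 0, 0]}, {"offset": [0.41, 0.04, -0.1], "dr": [0, 0, 0]}, {"offset": [0.41, 0.04, -0.1], "dr": [0, 0, 0]}, {"offset": [0.41, 0.04, -0.1], "dr": [0, 0, 0]}, {"offset": [0.41, 0.04, -0.1], "dr": [0, 0, 0]}, {"offset": [0.41, 0.04, -0.1], "dr": [0, 0, 0]}]'

```text
time_s: 33.5
position: [0.5115, 0.0547, 0.3322]
tcp_rot: [[-0.091, 0.996, -0.001], [0.996, 0.091, -0.001], [-0.001, -0.001, -1.0]]
force: [-0.1, -0.3, 0.6]
opening: 1.003
grasp_force: 0.0
```

```bash
python3 look.py w11
```

```text
cam [0.5037 0.1298 0.4952]
pink [631.8 -50.5] 86.4 60.8 -88.6 [357. 249.]
pink [632.7  56.7] 83.5 58.9 89.7 [372. 171.]
pink [606.7 209. ] 62.2 49.0 -84.7 [371.  41.]
brown [ 594.5 -206.8] 81.7 58.5 5.2 [316. 341.]
brown [632.4   5.2] 209.8 83.2 89.8 [360. 201.]
brown [609.4 213. ] 84.1 70.1 -84.8 [371.  38.]
```

View pics/w11.png

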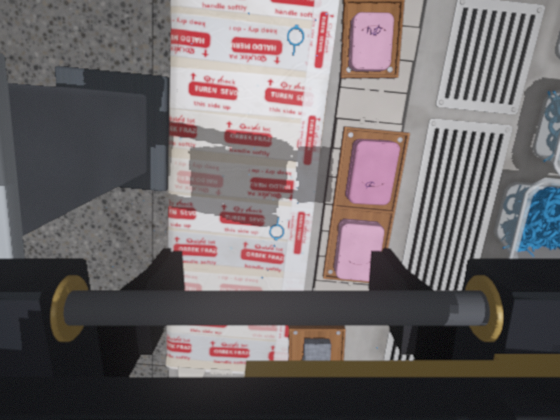

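Both large moulds at (372,171) and (357,249) and the near small mould at (371,41) sit inside their bays. The far small mould showed correctly in the side view.

```bash
python3 -c "
from rig import ticket
print(ticket.hand_in())"
```

```text
the job is handed in; nothing more can be done
None
```

I handed the job in at about 33.6 s of the 112 s: all four moulds are in their bays, the brush lies flat in the undivided tray, and the talc pot was not touched.

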